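# Load two sealed sample tubes into the V-cradles of a tube station

### The job

Load the tube station: push the orange-knobbed guard fully back, then roll both sample tubes, one after the other and without lifting them off the deck, into the blue V-cradles so that each lies cradled in its own. Then slide the guard fully shut over them and finally press the green start button all the way down. Do not press the red button, and leave everything else on the bench where it stands.

Things in the scene. Friction and masses are not known exactly. Their poses are not given: they have to be found in the camera images.
- station: White tube station fixed to the bench, 350 mm wide (y, along its grooves), deep from x = -150 to +105 mm (x: away from its loading side, across the grooves). Origin on the bench under the grooves' bottom line, z up. Flat deck 60 mm above the bench from x = -144 to -20 mm; its loading edge has a lip 6 mm thick, 8 mm high; next two blue V-cradles in line at y = +85 and -85 mm; then a flat back at deck height.
- cradle_left (a point): Where a tube's middle lies when cradled in the groove at the station's +y end (x = 0, y = 85 mm, 62.6 mm above the bench); axes as the station. Each cradle is a 90 degree groove 40 mm wide (x -20 to +20), 20 mm deep, 104 mm long, rims level with the deck. A tube whose axis has rolled past the near rim drops in by itself.
- cradle_right (a point): The same at the station's -y end (y = -85 mm). Beside the cradles aluminium side rails stand 22 mm above the deck at y = 166 to 175 mm on either side, from x = -35 to +105 mm.
- guard (a joint): Sliding guard, a clear plate with an orange front edge: 0 m = fully shut over the cradles, 0.060 m = fully back (cradles open). It slides along the station's +x to open and stays where left; about 2 N of friction. A cradled tube passes under it with 4 mm to spare, a tube still on the deck does not.
- guard_knob (a point): Centre of the orange block knob on the guard, 20 (x) by 40 (y) by 35 mm tall, 88 to 123 mm above the bench; at station y = 0, x = 0 when shut, x = 60 mm when fully back. Push it on either face. The guard plate measures 50 mm (x, centred on the knob) by 350 (y) by 5 mm, underside 83 mm above the bench.
- tube_blue: Sealed white sample tube with flush blue end caps, a plain cylinder 32 mm in diameter and 124 mm long, 80 to 150 g, lying on the deck (its axis 76 mm above the bench) in front of one of the cradles, free to roll. Origin at mid-length on the axis; own y is the tube's axis, own x and z turn as it rolls.
- tube_green: The same tube with flush green end caps, lying on the deck in front of the other cradle. Origin at mid-length on the axis; own y is the tube's axis.
- pod: Grey push-button box, 130 mm (x) by 75 mm (y) by 40 mm tall, fixed to the bench left or right of the station, carrying the green and the red button 60 mm apart. Origin at the centre of its underside.
- start (a joint): Green start button, sprung: 0 = up, 0.006 m = fully down at about 4 N.
- start_top (a point): Centre of the top of the green button (32 mm across); press straight down.
- stop (a joint): Red stop button, sprung: 0 = up, 0.006 m = fully down. Not to be pressed.
- stop_top (a point): Centre of the top of the red button (32 mm across).
- tube_rack: Fixed white rack of standing capped tubes, 130 x 75 mm, 112 mm tall, on the other side of the station from the button box. Origin at the centre of its underside. Leave alone.
- crucible_a: Small white ceramic cup, 52 mm across, 42 mm tall; origin at the centre of its underside. Leave alone.
- crucible_b: White ceramic cup, 60 mm across, 50 mm tall; origin at the centre of its underside. Leave alone.
- jar: White jar with a red lid, 56 mm across, 85 mm tall; origin at the centre of its underside. Leave alone.
- beaker: Glass beaker, 80 mm across, 100 mm tall; origin at the centre of its underside. Leave alone.
- bottle: White plastic bottle with a red cap, 66 mm across, 170 mm tall; origin at the centre of its underside. Leave alone.
- spatula: Lab spatula lying flat, 180 mm long along its x; origin near mid-length. Leave alone.
Things that resemble listed ones, but are neither listed nor needed, are in the scene too. What is shaped like the tube_green but brown or yellow is not meant. Leave any brown or turquoise look-alike of the tube_blue alone.

How it is judged:
By the outcome, as a careful person would: the job done as asked, in the order asked, and still so for the second after the job is handed in, with the robot touching nothing.
It also fails if it takes over 61 s, if anything falls off the work surface, if the arm or the gripper's body presses on something with over 40 N, if the wrist force passes 120 N, or if a joint passes its speed limit or range.

### The arm

A 6-joint arm with a two-finger parallel gripper is mounted at the origin on the work surface. World frame = base frame: x ahead of the robot, y to its left, z up, the work surface at z = 0. Lengths are in m, angles in rad, forces in N, time in s.
With the tool pointing down it reaches from about 0.425 to 0.925 m from the base axis. Payload 12.5 kg.
Tool frame: the origin (TCP) lies at the very end of the fingers, on their centre line; the grasp point (between the pads) lies 19 mm behind it; x points along the fingers, y is the direction in which the jaws open and shut, and the axes are right-handed (so a half turn about x gives the same grasp; the last joint's range is limited). The gripper opens to 85 mm and grips with 20 to 120 N. Pads are 22 mm wide; open, the fingers measure 114 mm over their backs; the gripper's body (76 mm by 85 mm) begins 54 mm behind the grasp point. The pads swing forward as they close: fully open they stand 13 mm farther back than shut.
Start: joints at [1.073, 0.491, 1.559, -0, 1.092, -0.106], TCP at [0.239, 0.578, 0.206] pointing down, gripper open.
Joint ranges: [-3.1, 3.1], [-0.84, 2.19], [0.05, 2.79], [-1.13, 4.28], [0.06, 2.93], [-2.69, 2.69]. Speed limits (rad/s): [2.22, 2.22, 2.79, 3.14, 3.14, 3.14].

### API

Orientations are given as a rotation vector (axis times angle).
In Python, from bench import env, viewer gives the robot as it stands. The module is installed in compiled form; this text tells all that it offers.
- The arm moves only by the shell command python3 -m inch 'ROWS' [OPENING]. ROWS is JSON, a list that holds one entry, the list of rows, each a list of 6 numbers: the shift along the tool's x, y, z in m, then the turn, a rotation vector about the tool's x, y, z in rad. A call has 1 to 10 rows; each row shifts and turns the commanded pose from where the row before left it, along the tool's axes as they then stand; what a row does not reach is not made up. A row lasts 1/12 s, in which the tool goes at most 41.7 mm and 7.16 degrees, less where a joint would pass 70% of its speed; a pose out of reach is approached as far as the arm can. A call with a gripper value outside its range is refused whole. OPENING is the opening, from -1 (shut) to 1 (fully open), so that 0 is half open, set as the call begins (- or left out, the last holds). The fingers move at their own pace and stop on an object; the grip force is fixed at half the most. Time passes only in rows, so rows that do not move let the fingers close. It gives the time, the measured TCP pose, the force and the opening at its end, in the units of the state.
- env.state(): the state, without advancing time (a new reading comes with each control period).
- viewer.camera(name): name is "scene" or "side" or "wrist"; returns (picture, depth): 420x560x3 uint8, blue, green, red; 420x560 float32, m along the optical axis (not along the pixel's ray), 0 where there is no reading.
- viewer.calibration(name): a dict with "K" (3x3 intrinsics, pixels), "origin" and "attitude" of the camera in the world. Camera axes: x right, y down, z forward; pixel columns grow to the right and rows downward; lengths in m; the calibration is good to about 2 mm. A picture is of the moment at which its call begins: read the wrist's pose just before it. calibration takes no time and is no camera call; for the wrist camera it gives the pose at the moment of the call.
- env.finish_job(): hands the job in, once; it reports no verdict.
The state is a dict: "time": time; "q": joint angles; "qvel": joint speeds; "joint_efforts": joint torques, N m; "ee_pos": TCP position; "orientation": TCP orientation; "contact_force": force on the tool from outside, world axes, zero at the start; "torque": the same for the moment, N m; "width": finger opening in m.
Only numpy, scipy, OpenCV 4.12 (cv2) and the standard library are available. Lean on these libraries where they do the work, as an engineer would, in place of code of your own. Each camera call takes 0.05 s, during which the arm holds its last target.

## Working session

There is one attempt and no reset: what is moved stays moved. The work goes in short steps, Python scripts to look and compute and a shell command to move; the robot and the scene stay as the last step left them, time stands still between calls to the robot, and variables do not carry over. Pictures are saved under pics/ and viewed, and the job is handed in when it is done.

```bash
mkdir -p pics; ls; cat > h.py <<'E'
import numpy as np, cv2
from bench import env, viewer
from scipy.spatial.transform import Rotation as R
def att(c):
    a=np.array(c["attitude"],float)
    return R.from_rotvec(a).as_matrix() if a.shape==(3,) else (a if a.shape==(3,3) else R.from_quat(a).as_matrix())
def ray(c,u,v,z):
    K=np.array(c["K"]);d=att(c)@np.linalg.inv(K)@np.array([u,v,1.]);o=np.array(c["origin"]);return o+d*(z-o[2])/d[2]
def proj(c,p):
    q=np.array(c["K"])@(att(c).T@(np.array(p)-np.array(c["origin"])));return q[:2]/q[2]
def cloud(c,d):
    v,u=np.mgrid[0:d.shape[0],0:d.shape[1]]
    K=np.array(c["K"]);p=np.stack([(u-K[0,2])/K[0,0]*d,(v-K[1,2])/K[1,1]*d,d],-1)
    return p@att(c).T+np.array(c["origin"])
def snap(n,f):
    c=viewer.calibration(n);p,d=viewer.camera(n);cv2.imwrite(f"pics/{f}.png",p);np.savez(f"pics/{f}.npz",p=p,d=d,K=c["K"],origin=c["origin"],attitude=c["attitude"]);return c,p,d
def load(f):
    z=np.load(f"pics/{f}.npz");return z,z["p"],z["d"]
E
python3 - <<'E'
from h import *
print(env.state())
for n in("scene","side","wrist"):
    c,p,d=snap(n,n+"0");print(n,c)
E
```

```text
pics
{'time': 0.0, 'q': array([ 1.07341799e+00,  4.91578868e-01,  1.55945430e+00, -8.70764032e-06,
        1.09169405e+00, -1.05577055e-01]), 'qvel': array([-0.00011796, -0.00019819,  0.00062809,  0.00198393,  0.0016    ,
        0.00126247]), 'joint_efforts': array([-6.46008339e-04, -6.18452883e+01, -2.61591607e+01, -1.64040871e-04,
        4.09491287e-03, -9.56618038e-06]), 'ee_pos': array([0.23850424, 0.57742753, 0.20531409]), 'orientation': array([ 0.30651722,  1.54918563, -0.30823165]), 'contact_force': array([ 0.55624265, -0.05989362, -0.49034429]), 'torque': array([ 0.00427488, -0.05124357,  0.0069317 ]), 'width': 0.08546983485597892}
scene {'K': array([[410.44852995,   0.        , 276.99218781],
       [  0.        , 410.44852995, 207.71398659],
       [  0.        ,   0.        ,   1.        ]]), 'origin': array([0.90161441, 0.59546955, 0.97980904]), 'attitude': array([-0.87284572, -2.64703834,  0.95438386])}
side {'K': array([[528.27545123,   0.        , 277.07454338],
       [  0.        , 528.27545123, 206.32770176],
       [  0.        ,   0.        ,   1.        ]]), 'origin': array([0.36951563, 0.9120287 , 1.12678927]), 'attitude': array([-0.25505189,  2.8934092 , -1.08148811])}
wrist {'K': array([[378.25383406,   0.        , 273.23356457],
       [  0.        , 378.25383406, 204.50317274],
       [  0.        ,   0.        ,   1.        ]]), 'origin': array([0.1759919 , 0.60340775, 0.37387898]), 'attitude': array([2.41789029, 1.61725837, 0.21938141])}
```

View pics/scene0.png

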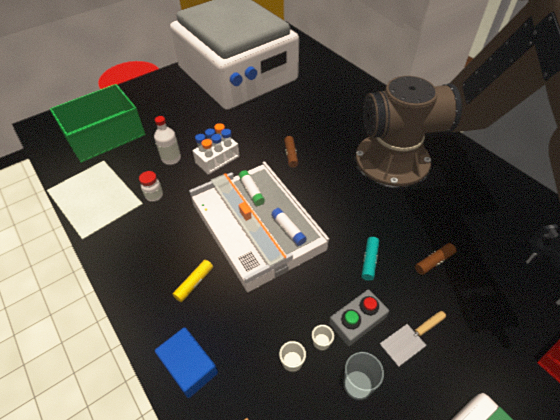

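View pics/side0.png

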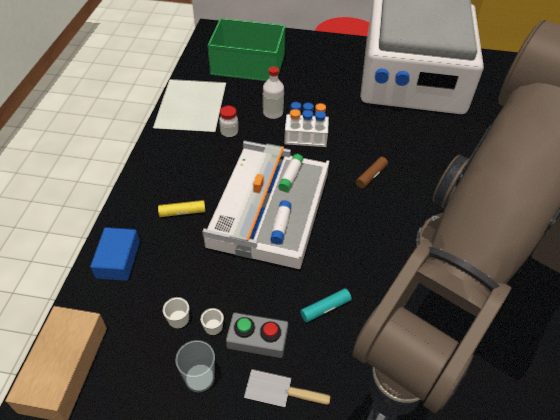

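View pics/wrist0.png

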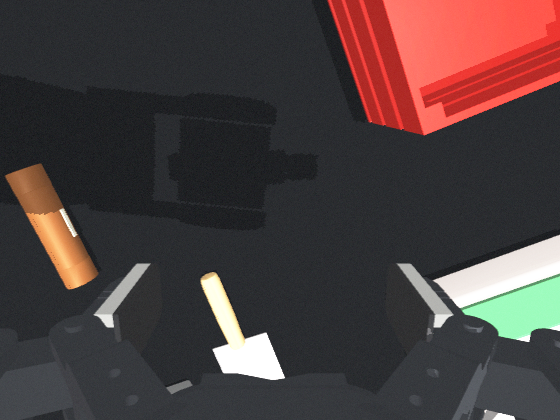

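Scene view: the station is around (258,222), the orange knob at (245,210), the green tube at (251,187), the blue tube at (288,226), and the pod at (360,316) with green at (351,318) and red at (370,305). I'll measure these now.

```bash
cat > m.py <<'E'
from h import *
def line(P):
    m=P.mean(0);_,_,v=np.linalg.svd(P-m);return m,v[0]
for f,boxes in (("scene0",dict(st=(185,160,330,290),g=(236,165,268,210),b=(270,203,308,247),pod=(325,285,395,345))),("side0",dict(st=(200,135,335,270),g=(270,150,308,195),b=(265,195,297,247),pod=(220,310,290,360)))):
    c,p,d=load(f);X=cloud(c,d);h=cv2.cvtColor(p,cv2.COLOR_BGR2HSV)
    H,S,V=[h[...,i].astype(int) for i in range(3)]
    def box(b): m=np.zeros(d.shape,bool);m[b[1]:b[3],b[0]:b[2]]=1;return m&(d>0)
    print(f)
    st=box(boxes["st"])
    o=st&(H>3)&(H<18)&(S>150)
    P=X[o];lo=P[(P[:,2]>.075)&(P[:,2]<.094)];hi=P[P[:,2]>.098];top=P[P[:,2]>.117]
    m,v=line(lo[:,:2]);print(" orange edge",len(lo),lo.mean(0).round(4),"yaw",np.degrees(np.arctan2(v[1],v[0])).round(2)," knob hi",len(hi),hi.mean(0).round(4),"top",len(top),top.mean(0).round(4),top.min(0).round(4),top.max(0).round(4))
    for n,hh in (("g",(45,85)),("b",(105,130))):
        bb=box(boxes[n]);caps=bb&(H>hh[0])&(H<hh[1])&(S>110)&(V>40)&(X[...,2]>.067)
        k,lab,stt,ce=cv2.connectedComponentsWithStats(caps.astype(np.uint8))
        for i in range(1,k):
            if stt[i,4]>15: print(" ",n,"cap",stt[i,4],ce[i].round(1),X[lab==i].mean(0).round(4),X[lab==i].max(0).round(4))
        t=bb&(X[...,2]>.083)&(X[...,2]<.097)&~o
        if t.sum()>10:
            m,v=line(X[t][:,:2]);s=(X[t][:,:2]-m)@v;print("  tube top",t.sum(),X[t].mean(0).round(4),"mid",(m+v*(s.min()+s.max())/2).round(4),"yaw",np.degrees(np.arctan2(v[1],v[0])).round(2),"len",np.ptp(s).round(4))
    pb=box(boxes["pod"])
    for n,mk in (("green",(H>45)&(H<85)&(S>120)),("red",((H<6)|(H>172))&(S>140))):
        mk=mk&pb;Q=X[mk];zt=np.percentile(Q[:,2],90);q=Q[Q[:,2]>zt-.003];v_,u_=np.nonzero(mk);print(" ",n,mk.sum(),"z90",zt.round(4),q.mean(0).round(4),((q.min(0)+q.max(0))/2).round(4),np.ptp(q,axis=0).round(4))
    t=pb&(X[...,2]>.034)&(X[...,2]<.043);Q=X[t][:,:2].astype(np.float32);print("  pod rect",cv2.minAreaRect(Q))
    t=st&(X[...,2]>.045)&(X[...,2]<.075);Q=X[t][:,:2].astype(np.float32);r=cv2.minAreaRect(Q);print("  st rect",r,cv2.boxPoints(r).round(3).tolist())
E
python3 m.py
```

```text
scene0
 orange edge 154 [ 0.547  -0.0199  0.0889] yaw 84.67  knob hi 126 [ 0.5698 -0.0293  0.118 ] top 88 [ 0.5688 -0.0323  0.1221] [ 0.5569 -0.0546  0.1171] [ 0.5792 -0.014   0.126 ]
  g cap 41 [242.6 173.2] [ 0.4855 -0.1725  0.0906] [ 0.4981 -0.1612  0.0964]
  g cap 50 [257.3 197.1] [ 0.5035 -0.0681  0.0893] [ 0.5156 -0.0575  0.094 ]
  tube top 383 [ 0.5061 -0.113   0.0891] mid [ 0.5064 -0.1124] yaw 61.11 len 0.1574
  b cap 47 [276.1 211.7] [0.492  0.0078 0.0894] [0.5031 0.0176 0.0952]
  b cap 74 [298.5 237.2] [0.4953 0.1128 0.0884] [0.5074 0.1214 0.0944]
  tube top 417 [0.4985 0.064  0.0892] mid [0.4973 0.0575] yaw 79.3 len 0.1244
  green 150 z90 0.0634 [0.5246 0.3535 0.0623] [0.5241 0.3536 0.0627] [0.0297 0.0282 0.0046]
  red 153 z90 0.0637 [0.4656 0.3535 0.0625] [0.4641 0.3538 0.0633] [0.0288 0.0309 0.0052]
  pod rect ((0.5206065773963928, 0.3524440824985504), (0.07626467198133469, 0.18204331398010254), 89.3147964477539)
  st rect ((0.5292036533355713, -0.09791821241378784), (0.48332229256629944, 0.25673770904541016), 84.80834197998047) [[0.3790000081062317, -0.3269999921321869]
[... 648 characters left out ...]
4] [0.4868 0.116  0.0841] [0.5021 0.1251 0.0943]
  tube top 415 [0.4847 0.0639 0.0886] mid [0.4846 0.0577] yaw 89.31 len 0.1346
  green 175 z90 0.0631 [0.5194 0.3556 0.062 ] [0.5203 0.3561 0.063 ] [0.0281 0.0302 0.0059]
  red 180 z90 0.0634 [0.4593 0.3566 0.0625] [0.4596 0.3574 0.0632] [0.029  0.0287 0.0053]
  pod rect ((0.5048187971115112, 0.3557679057121277), (0.07739104330539703, 0.160257950425148), 89.78306579589844)
  st rect ((0.5247236490249634, -0.09463641047477722), (0.48603031039237976, 0.2563060224056244), 84.72723388671875) [[0.375, -0.32499998807907104], [0.6299999952316284, -0.3479999899864197], [0.675000011920929, 0.13600000739097595], [0.4189999997615814, 0.1589999943971634]]
```

```bash
cat > t.py <<'E'
from h import *
import sys
YAW=np.radians(-5.25)
def show(): 
    s=env.state();M=R.from_rotvec(s["orientation"]).as_matrix()
    print("t",round(s["time"],2),"tcp",s["ee_pos"].round(4),"F",np.round(s["contact_force"],2),"w",round(s["width"],4),"\naxes\n",M.round(3));return s,M
def goal(p,flip=0):
    s,M=show()
    ey=np.array([-np.sin(YAW),np.cos(YAW),0])*(-1 if flip else 1);x=np.array([0,0,-1.]);G=np.stack([x,ey,np.cross(x,ey)],1)
    rv=R.from_matrix(M.T@G).as_rotvec();print("turn tool",rv.round(4),"deg",np.degrees(np.linalg.norm(rv)).round(1))
    print("shift in current tool",(M.T@(np.array(p)-s["ee_pos"])).round(4)," in goal tool",(G.T@(np.array(p)-s["ee_pos"])).round(4))
if __name__=="__main__":
    a=[float(x) for x in sys.argv[1:4]];goal(a,len(sys.argv)>4)
E
python3 t.py 0.45 -0.02 0.25; python3 t.py 0.45 -0.02 0.25 1
python3 - <<'E'
from h import *
c,_,_=load("wrist0");s=env.state();M=R.from_rotvec(s["orientation"]).as_matrix()
print((M.T@(c["origin"]-s["ee_pos"])).round(4),(M.T@att(c)).round(3))
E
```

```text
t 0.15 tcp [0.2386 0.5775 0.2055] F [ 1.22  0.82 -0.53] w 0.0857 
axes
 [[-0.     0.382  0.924]
 [-0.001  0.924 -0.382]
 [-1.    -0.001 -0.   ]]
turn tool [-3.002e-01 -2.000e-04  8.000e-04] deg 17.2
shift in current tool [-0.0442 -0.4715  0.4236]  in goal tool [-0.0445 -0.5756  0.2652]
t 0.15 tcp [0.2386 0.5775 0.2055] F [ 1.22  0.82 -0.53] w 0.0857 
axes
 [[-0.     0.382  0.924]
 [-0.001  0.924 -0.382]
 [-1.    -0.001 -0.   ]]
turn tool [2.8414e+00 1.1000e-03 3.0000e-04] deg 162.8
shift in current tool [-0.0442 -0.4715  0.4236]  in goal tool [-0.0445  0.5756 -0.2652]
[-1.684e-01 -1.000e-04 -6.770e-02] [[-0.001 -0.267  0.964]
 [ 1.    -0.     0.001]
 [-0.     0.964  0.267]]
```

```bash
python3 -m inch '[[[-0.02,0,0,-0.1,0,0],[-0.02,0,0,-0.1,0,0],[0,0,0,-0.1,0,0],[0,-0.029,0.013,0,0,0],[0,-0.029,0.013,0,0,0],[0,-0.029,0.013,0,0,0],[0,-0.029,0.013,0,0,0],[0,-0.029,0.013,0,0,0],[0,-0.029,0.013,0,0,0],[0,-0.029,0.013,0,0,0]]]' -1
python3 -m inch '[[[0,-0.029,0.013,0,0,0],[0,-0.029,0.013,0,0,0],[0,-0.029,0.013,0,0,0],[0,-0.029,0.013,0,0,0],[0,-0.029,0.013,0,0,0],[0,-0.029,0.013,0,0,0],[0,-0.029,0.013,0,0,0],[0,-0.029,0.013,0,0,0],[0,-0.029,0.013,0,0,0],[0,-0.029,0.013,0,0,0]]]'
python3 t.py 0.45 -0.03 0.25
```

```text
time: 0.98
ee_pos: [0.3107, 0.3657, 0.2458]
orientation: [0.072, 1.57, -0.072]
contact_force: [0.4, -0.1, -0.4]
width: 0.0002
time: 1.82
ee_pos: [0.4136, 0.0649, 0.2459]
orientation: [0.072, 1.569, -0.072]
contact_force: [1.0, 0.5, 0.0]
width: -0.0001
t 1.82 tcp [0.4136 0.0649 0.2459] F [1.02 0.49 0.04] w -0.0001 
axes
 [[ 0.     0.092  0.996]
 [ 0.     0.996 -0.092]
 [-1.     0.     0.   ]]
turn tool [-0.0002  0.0001 -0.0001] deg 0.0
shift in current tool [-0.0041 -0.0912  0.0449]  in goal tool [-0.0041 -0.0912  0.0449]
```

```bash
python3 -m inch '[[[-0.01,-0.03,0.01,0,0,0],[-0.01,-0.03,0.01,0,0,0],[-0.01,-0.03,0.01,0,0,0],[0,0,0,0,0,0],[0,0,0,0,0,0]]]'
python3 - <<'E'
from h import *
c,p,d=snap("wrist","w1")
E
```

```text
time: 2.23
ee_pos: [0.4353, -0.0271, 0.2759]
orientation: [0.075, 1.569, -0.074]
contact_force: [0.1, 0.1, 0.3]
width: 0.0004
```

View pics/w1.png

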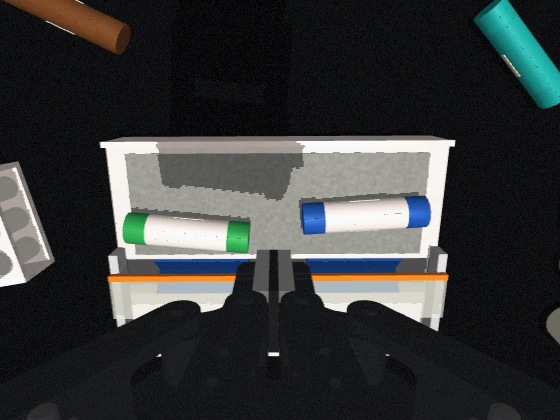

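The view shows up = towards the robot. The lip runs along row ~143, the green tube is at (187,232), blue at (366,215), the orange guard edge on row 277, and the blue cradles just show before it.

```bash
cat > w.py <<'E'
from h import *
import sys
c,p,d=load(sys.argv[1]);h=cv2.cvtColor(p,cv2.COLOR_BGR2HSV);H,S,V=[h[...,i].astype(int) for i in range(3)]
X=cloud(c,d)
def hue(a,b,s=120,v=40): return (H>=a)&(H<=b)&(S>s)&(V>v)
def mid(m,z,name):
    m=cv2.morphologyEx(m.astype(np.uint8),cv2.MORPH_OPEN,np.ones((3,3)))
    k,l,st,ce=cv2.connectedComponentsWithStats(m)
    for i in range(1,k):
        if st[i,4]>60:
            print(name,st[i].tolist(),"ray",ray(c,*ce[i],z)[:2].round(4),"depth pt",np.median(X[l==i],0).round(4))
mid(hue(5,15,150,100),.0885,"orange");mid(hue(45,85),.090,"green");mid(hue(105,125,120,60),.090,"blue")
# orange front edge line
E
python3 w.py w1; python3 - <<'E'
from h import *
c,p,d=load("w1")
for u in (115,280,440):
  print(u,[ (v,p[v,u].tolist(),d[v,u].round(3)) for v in range(132,160,3)])
X=cloud(c,d)
for v in (150,180,245): 
  z=X[v,:,2]; print(v,[(u,z[u].round(3)) for u in list(range(96,130,3))+list(range(425,460,3))])
E
```

```text
orange [15, 0, 106, 48, 2027] ray [ 0.2853 -0.182 ] depth pt [ 0.2718 -0.2065  0.0309]
orange [314, 273, 135, 8, 981] ray [0.5531 0.073 ] depth pt [0.553  0.0723 0.0892]
orange [108, 274, 128, 8, 965] ray [ 0.5336 -0.1436] depth pt [ 0.5337 -0.1443  0.089 ]
green [123, 213, 24, 32, 630] ray [ 0.4766 -0.169 ] depth pt [ 0.4758 -0.1695  0.0899]
green [226, 221, 24, 32, 669] ray [ 0.4952 -0.0683] depth pt [ 0.4947 -0.0685  0.0901]
blue [406, 196, 25, 32, 650] ray [0.486  0.1107] depth pt [0.4854 0.111  0.0902]
blue [302, 202, 23, 32, 689] ray [0.4829 0.008 ] depth pt [0.4825 0.0081 0.0899]
blue [154, 259, 95, 15, 1177] ray [ 0.5224 -0.1113] depth pt [ 0.5401 -0.1217  0.0487]
blue [306, 258, 96, 15, 1280] ray [0.5371 0.0452] depth pt [0.5571 0.053  0.0476]
115 [(132, [18, 15, 18], np.float32(0.436)), (135, [22, 20, 16], np.float32(0.439)), (138, [28, 29, 29], np.float32(0.44)), (141, [111, 116, 122], np.float32(0.376)), (144, [246, 249, 249], np.float32(0.373)), (147, [245, 248, 249], np.float32(0.375)), (150, [241, 245, 250], np.float32(0.383)), (153, [241, 246, 249], np.float32(0.382))
[... 2091 characters left out ...]
(0.003)), (452, np.float64(0.001)), (455, np.float64(-0.0)), (458, np.float64(0.0))]
245 [(96, np.float64(0.0)), (99, np.float64(0.001)), (102, np.float64(-0.0)), (105, np.float64(-0.001)), (108, np.float64(0.001)), (111, np.float64(-0.001)), (114, np.float64(0.001)), (117, np.float64(0.001)), (120, np.float64(0.06)), (123, np.float64(0.06)), (126, np.float64(0.061)), (129, np.float64(0.062)), (425, np.float64(0.06)), (428, np.float64(0.06)), (431, np.float64(0.061)), (434, np.float64(0.06)), (437, np.float64(0.06)), (440, np.float64(0.003)), (443, np.float64(0.001)), (446, np.float64(0.0)), (449, np.float64(0.002)), (452, np.float64(0.0)), (455, np.float64(0.001)), (458, np.float64(0.001))]
```

```bash
python3 - <<'E'
from h import *
c,p,d=load("w1")
r=lambda u,v,z:ray(c,u,v,z)[:2]
a=r(106.5,150,.06);b=r(447.5,150,.06);print("sides",a,b,np.linalg.norm(b-a),np.degrees(np.arctan2(*(b-a)[::-1])))
h=cv2.cvtColor(p,cv2.COLOR_BGR2HSV);bl=(h[...,0]>=105)&(h[...,0]<=125)&(h[...,1]>120)&(h[...,2]>60)
bl[:245]=0
def front(mask,us,z):
    q=[];
    for u in us:
        v=np.nonzero(mask[:,u])[0]
        if len(v): q.append(r(u,v.min()-.5,z))
    q=np.array(q);m=q.mean(0);_,_,V=np.linalg.svd(q-m);return q.mean(0),np.degrees(np.arctan2(V[0][1],V[0][0]))
print("rim R",front(bl,range(165,230),.06),"rim L",front(bl,range(312,395),.06))
o=(h[...,0]>=5)&(h[...,0]<=15)&(h[...,1]>150)&(h[...,2]>100);o[:250]=0
print("orange front",front(o,list(range(115,230))+list(range(320,440)),.088))
w=p.max(2)>85;
lip=w.copy();lip[:130]=0
print("lip outer",front(lip,range(120,440),.068))
# cradle ends at row 262
for v in (260,262): 
  u=np.nonzero(bl[v])[0]; g=np.split(u,np.nonzero(np.diff(u)>8)[0]+1); print(v,[(x[0],x[-1],r(x[0]-.5,v,.06).round(4),r(x[-1]+.5,v,.06).round(4)) for x in g])
E
```

```text
sides [ 0.40090898 -0.19326852] [0.43367589 0.15100044] 0.34582479208429856 84.56306697629336
rim R (array([ 0.52733695, -0.11958394]), np.float64(84.54603020515239)) rim L (array([0.54314745, 0.05097054]), np.float64(-94.38174235475256))
orange front (array([ 0.53960175, -0.03182059]), np.float64(84.81607856000042))
lip outer (array([ 0.40270886, -0.01748099]), np.float64(84.79476030568782))
260 [(np.int64(153), np.int64(248), array([ 0.5245, -0.1685]), array([ 0.5345, -0.0635])), (np.int64(306), np.int64(401), array([ 0.5404, -0.0011]), array([0.5505, 0.104 ]))]
262 [(np.int64(155), np.int64(242), array([ 0.527 , -0.1668]), array([ 0.5362, -0.0703])), (np.int64(306), np.int64(399), array([ 0.5428, -0.0013]), array([0.5527, 0.1018]))]
```

Station frame: origin ≈ (0.555, -0.034), yaw -5.3°. The cradle spacing measures 168 mm and the width 346 mm, both consistent with the given sizes. The guard is ~9 mm open. I'll go down in front of the knob.

```bash
cat > sp.py <<'E'
from h import *
O=np.array([.5552,-.0340]);a=np.radians(-5.3);ex=np.array([np.cos(a),np.sin(a)]);ey=np.array([-np.sin(a),np.cos(a)])
def sta(p): q=np.array(p[:2])-O;return np.array([q@ex,q@ey])
if __name__=="__main__":
    s=env.state();print("t",round(s["time"],2),"station xy mm",(sta(s["ee_pos"])*1e3).round(1),"z",(s["ee_pos"][2]*1e3).round(1),"F",np.round(s["contact_force"],1),"w",round(s["width"],4))
E
python3 -m inch '[[[0.017,0.0004,0.009,0,0,0],[0.017,0.0004,0.009,0,0,0],[0.017,0.0004,0.009,0,0,0],[0.017,0.0004,0.009,0,0,0],[0.017,0.0004,0.009,0,0,0],[0.017,0.0004,0.009,0,0,0],[0.017,0.0004,0.009,0,0,0],[0.017,0.0004,0.009,0,0,0],[0.017,0.0004,0.009,0,0,0],[0.017,0.0004,0.009,0,0,0]]]'; python3 -m inch '[[[0,0,0,0,0,0],[0,0,0,0,0,0]]]'; python3 sp.py
```

```text
time: 3.12
ee_pos: [0.5249, -0.0285, 0.1047]
orientation: [0.071, 1.571, -0.07]
contact_force: [0.5, -0.8, -0.5]
width: 0.0003
time: 3.28
ee_pos: [0.5244, -0.0289, 0.1052]
orientation: [0.071, 1.572, -0.071]
contact_force: [0.0, -0.1, 0.2]
width: -0.0003
t 3.28 station xy mm [-31.2   2.2] z 105.2 F [ 0.  -0.1  0.2] w -0.0003
```

```bash
python3 -m inch '[[[0,0,0.007,0,0,0],[0,0,0.007,0,0,0],[0,0,0.007,0,0,0],[0,0,0.007,0,0,0],[0,0,0.007,0,0,0],[0,0,0.007,0,0,0],[0,0,0.007,0,0,0],[0,0,0.006,0,0,0],[0,0,0.004,0,0,0],[0,0,0,0,0,0]]]'; python3 sp.py
```

```text
time: 4.12
ee_pos: [0.5846, -0.0357, 0.1057]
orientation: [0.072, 1.569, -0.072]
contact_force: [-0.3, -0.1, -0.2]
width: 0.0004
t 4.12 station xy mm [29.4  1. ] z 105.7 F [-0.3 -0.1 -0.2] w 0.0004
```

```bash
python3 -m inch '[[[0,0,0.003,0,0,0],[0,0,0.003,0,0,0],[0,0,0.002,0,0,0],[0,0,0.002,0,0,0]]]';python3 -m inch '[[[0,0,0.002,0,0,0],[0,0,0,0,0,0]]]'; python3 sp.py
```

```text
time: 4.45
ee_pos: [0.594, -0.0365, 0.1059]
orientation: [0.072, 1.57, -0.072]
contact_force: [-0.4, 0.4, -0.2]
width: -0.0
time: 4.62
ee_pos: [0.5962, -0.0367, 0.1059]
orientation: [0.072, 1.569, -0.072]
contact_force: [-0.7, -0.6, 0.3]
width: -0.0003
t 4.62 station xy mm [41.   1.1] z 105.9 F [-0.7 -0.6  0.3] w -0.0003
```

```bash
python3 - <<'E'
from h import *
c,p,d=snap("scene","s2");cv2.imwrite("pics/s2c.png",cv2.resize(p[140:300,170:350],None,fx=4,fy=3.7))
E
```

```text
(no output)
```

View pics/s2c.png

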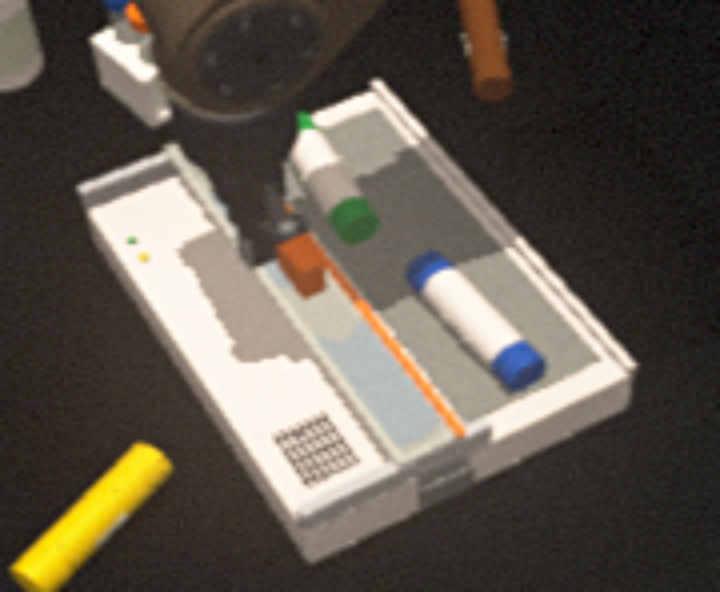

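```bash
python3 - <<'E'
from h import *
from sp import *
c,p,d=load("s2");c0,p0,d0=load("scene0")
s=env.state();print("tcp px",proj(c,s["ee_pos"]))
for x in (0,.009,.06):
  q=O+x*ex;print(x,proj(c,[*q,.123]),proj(c,[*q,.09]))
X=cloud(c,d)
for v in range(185,212,2): print(v,[(u,tuple((np.append(sta(X[v,u]),X[v,u,2])*1e3).round(0).astype(int))) for u in range(232,252,4)])
E
python3 m.py >/dev/null; python3 - <<'E'
from h import *
c,p,d=snap("wrist","w2")
E
```

```text
tcp px [235.48859345 215.60154843]
0 [248.0690767  205.24790736] [248.9009566  212.83137032]
0.009 [245.1460767  206.58734003] [246.04555169 214.15967806]
0.06 [228.29677    214.30834991] [229.59223376 221.81360812]
185 [(232, (np.int64(51), np.int64(36), np.int64(267))), (236, (np.int64(41), np.int64(37), np.int64(262))), (240, (np.int64(24), np.int64(20), np.int64(236))), (244, (np.int64(-41), np.int64(-109), np.int64(80))), (248, (np.int64(-48), np.int64(-94), np.int64(89)))]
187 [(232, (np.int64(52), np.int64(36), np.int64(261))), (236, (np.int64(42), np.int64(36), np.int64(254))), (240, (np.int64(25), np.int64(20), np.int64(230))), (244, (np.int64(-44), np.int64(-116), np.int64(63))), (248, (np.int64(-44), np.int64(-87), np.int64(89)))]
189 [(232, (np.int64(51), np.int64(32), np.int64(248))), (236, (np.int64(43), np.int64(38), np.int64(250))), (240, (np.int64(33), np.int64(39), np.int64(246))), (244, (np.int64(-40), np.int64(-109), np.int64(63))), (248, (np.int64(-41), np.int64(-82), np.int64(88)))]
191 [(232, (np.int64(53), np.int64(34), np.int64(245))), (236, (np.int64(44), np
[... 2142 characters left out ...]
), np.int64(153))), (240, (np.int64(22), np.int64(-6), np.int64(123))), (244, (np.int64(12), np.int64(0), np.int64(123))), (248, (np.int64(-8), np.int64(-20), np.int64(90)))]
209 [(232, (np.int64(49), np.int64(4), np.int64(142))), (236, (np.int64(40), np.int64(11), np.int64(144))), (240, (np.int64(23), np.int64(-5), np.int64(116))), (244, (np.int64(15), np.int64(4), np.int64(121))), (248, (np.int64(7), np.int64(12), np.int64(123)))]
211 [(232, (np.int64(50), np.int64(5), np.int64(136))), (236, (np.int64(27), np.int64(-26), np.int64(89))), (240, (np.int64(23), np.int64(-6), np.int64(107))), (244, (np.int64(19), np.int64(13), np.int64(124))), (248, (np.int64(10), np.int64(17), np.int64(122)))]
```

View pics/w2.png

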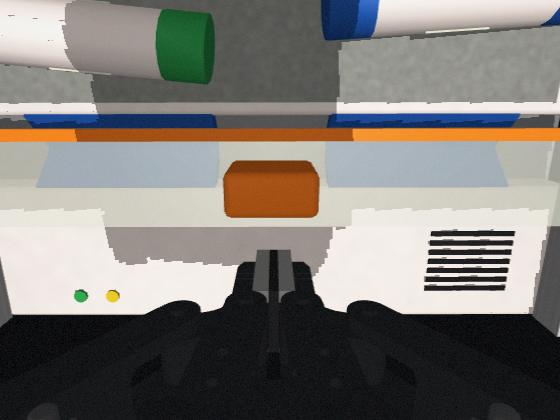

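```bash
python3 - <<'E'
from h import *
from sp import *
c,p,d=load("s2");X=cloud(c,d)
for v in range(207,226,1): print(v,[(u,*(int(t) for t in (np.append(sta(X[v,u]),X[v,u,2])*1e3).round(0)),p[v,u].tolist()) for u in range(228,242,3)])
c,p,d=load("w2");X=cloud(c,d)
for v in range(246,300,6): print(v,[(u,*(int(t) for t in (np.append(sta(X[v,u]),X[v,u,2])*1e3).round(0))) for u in (258,266,282,290)])
E
```

```text
207 [(228, 34, -68, 67, [142, 156, 171]), (231, 51, 6, 155, [87, 95, 102]), (234, 55, 37, 189, [53, 58, 65]), (237, 38, 14, 154, [51, 55, 66]), (240, 22, -6, 123, [48, 90, 170])]
208 [(228, 34, -69, 61, [146, 160, 176]), (231, 51, 4, 149, [84, 89, 98]), (234, 46, 13, 154, [48, 59, 69]), (237, 38, 12, 148, [48, 54, 64]), (240, 22, -7, 118, [47, 81, 148])]
209 [(228, 36, -66, 61, [151, 166, 180]), (231, 53, 8, 149, [78, 85, 89]), (234, 47, 13, 151, [45, 53, 61]), (237, 38, 12, 144, [51, 56, 63]), (240, 23, -5, 116, [43, 79, 141])]
210 [(228, 37, -62, 61, [145, 161, 180]), (231, 53, 8, 145, [94, 103, 112]), (234, 48, 15, 148, [38, 46, 55]), (237, 38, 12, 140, [96, 100, 102]), (240, 23, -6, 111, [48, 76, 138])]
211 [(228, 38, -61, 58, [146, 162, 179]), (231, 54, 7, 140, [118, 128, 141]), (234, 47, 11, 140, [63, 71, 79]), (237, 23, -28, 84, [177, 180, 172]), (240, 23, -6, 107, [56, 81, 138])]
212 [(228, 40, -56, 60, [148, 164, 181]), (231, 33, -51, 61, [136, 147, 165]), (234, 34, -24, 90, [161, 181, 188]), (237, 27, -20, 90, [193, 193, 187]), (240, 22, -9, 98, [81, 105, 145])]
213 [(228, 
[... 2475 characters left out ...]
(282, 58, 7, 61), (290, 59, 11, 60)]
252 [(258, 30, -5, 139), (266, 30, -2, 138), (282, 30, 5, 138), (290, 30, 8, 139)]
258 [(258, 30, -4, 144), (266, 30, -2, 144), (282, 30, 4, 144), (290, 29, 7, 145)]
264 [(258, 29, -4, 151), (266, 30, -1, 149), (282, 30, 4, 149), (290, 30, 7, 150)]
270 [(258, 30, -4, 155), (266, 29, -1, 155), (282, 29, 4, 156), (290, 30, 7, 155)]
276 [(258, 30, -4, 159), (266, 30, -1, 158), (282, 29, 4, 160), (290, 29, 7, 160)]
282 [(258, 30, -4, 163), (266, 29, -1, 164), (282, 30, 4, 164), (290, 30, 7, 163)]
288 [(258, 30, -4, 167), (266, 30, -1, 168), (282, 30, 4, 167), (290, 30, 6, 166)]
294 [(258, 29, -3, 173), (266, 31, -1, 169), (282, 31, 4, 169), (290, 29, 6, 173)]
```

The depth in both views shows the fingertips really end at z ≈ 0.138 while the reported TCP is 0.106. So the tips end ~31 mm short of the reported TCP, and the finger passed above the 123 mm knob without touching it. I'll go back over the knob, descend and check the tip again.

```bash
python3 -m inch '[[[-0.004,0,-0.010,0,0,0],[0,0,-0.012,0,0,0],[0,0,-0.012,0,0,0],[0,0,-0.012,0,0,0],[0,0,-0.012,0,0,0],[0,0,-0.012,0,0,0],[0,0,-0.004,0,0,0],[0,0,0,0,0,0],[0,0,0,0,0,0]]]'; python3 sp.py
python3 - <<'E'
from h import *
from sp import *
c,p,d=snap("wrist","w3");X=cloud(c,d)
for v in range(240,270,3): print(v,[(u,*(int(t) for t in (np.append(sta(X[v,u]),X[v,u,2])*1e3).round(0))) for u in (258,266,282,290)])
c,p,d=load("wrist0");X=cloud(c,d);M=R.from_rotvec([ 0.30651722,  1.54918563, -0.30823165]).as_matrix();T=(X-np.array([0.23850424, 0.57742753, 0.20531409]))@M
for v in (262,268,275,290,305,320): print(v,[(u,*(int(t) for t in (T[v,u]*1e3).round(0))) for u in (105,120,130,140,150,397,410,420,430)])
E
```

```text
time: 5.47
ee_pos: [0.5224, -0.0299, 0.1103]
orientation: [0.072, 1.569, -0.072]
contact_force: [0.1, 0.8, -0.8]
width: -0.0002
t 5.47 station xy mm [-33.   1.] z 110.3 F [ 0.1  0.8 -0.8] w -0.0002
240 [(258, -9, -9, 38), (266, -9, -4, 38), (282, -8, 7, 36), (290, -9, 13, 38)]
243 [(258, -7, -9, 39), (266, -7, -4, 38), (282, -7, 7, 39), (290, -7, 13, 37)]
246 [(258, -5, -9, 39), (266, -5, -4, 38), (282, -5, 7, 39), (290, -5, 13, 39)]
249 [(258, -2, -9, 38), (266, -3, -4, 39), (282, -3, 7, 39), (290, -3, 13, 40)]
252 [(258, -44, -5, 143), (266, -44, -2, 144), (282, -44, 5, 142), (290, -45, 8, 144)]
255 [(258, -44, -5, 146), (266, -44, -2, 146), (282, -45, 4, 147), (290, -44, 7, 146)]
258 [(258, -44, -5, 149), (266, -44, -2, 148), (282, -44, 4, 148), (290, -45, 7, 150)]
261 [(258, -44, -4, 151), (266, -44, -2, 152), (282, -44, 4, 151), (290, -44, 7, 151)]
264 [(258, -44, -4, 155), (266, -44, -2, 154), (282, -44, 4, 154), (290, -44, 7, 154)]
267 [(258, -44, -4, 156), (266, -44, -1, 157), (282, -44, 4, 156), (290, -44, 7, 156)]
262 [(105, 205, -180, 100), (120, 206, -164, 100), (130, 205
[... 421 characters left out ...]
140, -53, -45, -11), (150, -49, -42, -10), (397, -49, 43, -9), (410, -53, 46, -11), (420, -53, 49, -11), (430, 203, 169, 114)]
290 [(105, -55, -56, -7), (120, -63, -47, -11), (130, -61, -45, -10), (140, -59, -43, -9), (150, -50, -43, -4), (397, -52, 42, -5), (410, -62, 43, -10), (420, -62, 46, -11), (430, -63, 49, -11)]
305 [(105, -72, -48, -11), (120, -72, -44, -11), (130, -67, -43, -8), (140, -60, -43, -4), (150, -52, -43, 1), (397, -51, 43, 1), (410, -64, 42, -6), (420, -70, 43, -10), (430, -72, 45, -11)]
320 [(105, -76, -47, -9), (120, -76, -42, -9), (130, -69, -43, -5), (140, -62, -43, 0), (150, -54, -42, 5), (397, -53, 43, 6), (410, -64, 43, -1), (420, -72, 43, -6), (430, -77, 43, -9)]
```

View pics/w3.png

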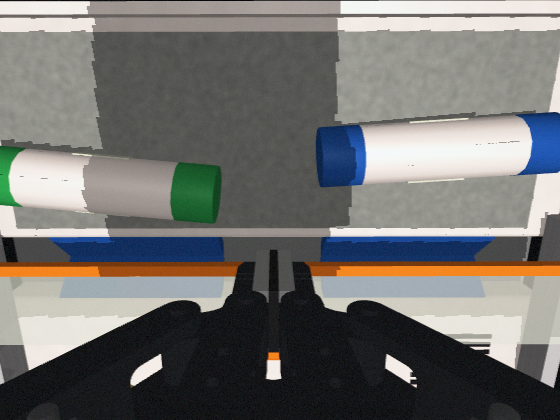

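Confirmed: the shut tip is 31 mm behind the reported TCP and the open tip 45 mm, with faces at ±11 mm. I'll descend 36 mm and push.

```bash
python3 -m inch '[[[0.012,0,0,0,0,0],[0.012,0,0,0,0,0],[0.012,0,0,0,0,0],[0,0,0.007,0,0,0],[0,0,0.007,0,0,0],[0,0,0.007,0,0,0],[0,0,0.007,0,0,0],[0,0,0.007,0,0,0],[0,0,0.007,0,0,0]]]'; python3 -m inch '[[[0,0,0.007,0,0,0],[0,0,0.007,0,0,0],[0,0,0.006,0,0,0],[0,0,0.004,0,0,0],[0,0,0.003,0,0,0],[0,0,0,0,0,0]]]'; python3 sp.py
```

```text
time: 6.27
ee_pos: [0.5647, -0.0338, 0.0744]
orientation: [0.072, 1.569, -0.072]
contact_force: [-3.0, 0.9, 3.6]
width: 0.0002
time: 6.77
ee_pos: [0.5915, -0.0362, 0.0738]
orientation: [0.072, 1.569, -0.072]
contact_force: [-0.4, -0.6, 0.1]
width: -0.0002
t 6.77 station xy mm [36.4  1.1] z 73.8 F [-0.4 -0.6  0.1] w -0.0002
```

```bash
python3 -m inch '[[[0,0,0.002,0,0,0],[0,0,0.0015,0,0,0],[0,0,0.0015,0,0,0]]]'; python3 sp.py;  python3 -m inch '[[[0,0,0.002,0,0,0]]]'; python3 sp.py
```

```text
time: 7.02
ee_pos: [0.5956, -0.0366, 0.0738]
orientation: [0.072, 1.57, -0.072]
contact_force: [-9.0, 1.2, 0.9]
width: 0.0002
t 7.02 station xy mm [40.5  1.1] z 73.8 F [-9.   1.2  0.9] w 0.0002
time: 7.1
ee_pos: [0.5955, -0.0366, 0.0737]
orientation: [0.072, 1.575, -0.072]
contact_force: [-22.0, 0.3, 15.0]
width: -0.0002
t 7.1 station xy mm [40.3  1.2] z 73.7 F [-22.    0.3  15. ] w -0.0002
```

Hit the back stop at 22 N, so the guard is fully back. I'll retreat, open the gripper and move behind the blue tube.

```bash
python3 -m inch '[[[0,0,-0.010,0,0,0],[-0.005,0,-0.020,0,0,0],[-0.005,0.010,-0.020,0,0,0],[-0.005,0.015,-0.020,0,0,0],[-0.005,0.015,-0.020,0,0,0],[0,0.015,-0.020,0,0,0],[0,0.015,-0.020,0,0,0],[0,0.015,-0.020,0,0,0],[0,0,-0.006,0,0,0],[0,0,0,0,0,0]]]' 1; python3 -m inch '[[[0,0,0,0,0,0],[0,0,0,0,0,0]]]';python3 sp.py
python3 - <<'E'
from h import *
c,p,d=snap("wrist","w4");snap("side","sd4")
E
python3 w.py w4
```

```text
time: 7.93
ee_pos: [0.4495, 0.0626, 0.0942]
orientation: [0.071, 1.569, -0.071]
contact_force: [0.8, -1.5, -0.5]
width: 0.0854
time: 8.1
ee_pos: [0.4515, 0.0616, 0.094]
orientation: [0.073, 1.568, -0.072]
contact_force: [-0.3, -0.3, 0.6]
width: 0.0852
t 8.1 station xy mm [-112.1   85.6] z 94.0 F [-0.3 -0.3  0.6] w 0.0852
green [16, 305, 63, 37, 1361] ray [ 0.4829 -0.0616] depth pt [ 0.4867 -0.0674  0.0834]
blue [351, 263, 39, 62, 1942] ray [0.4822 0.1084] depth pt [0.4817 0.1089 0.0895]
blue [157, 274, 43, 62, 2229] ray [0.4802 0.0103] depth pt [0.48   0.0098 0.0898]
blue [191, 363, 164, 21, 1841] ray [0.5234 0.0552] depth pt [0.5582 0.053  0.0458]
blue [36, 410, 28, 8, 155] ray [ 0.5416 -0.0711] depth pt [ 0.5699 -0.0946  0.0594]
```

View pics/w4.png

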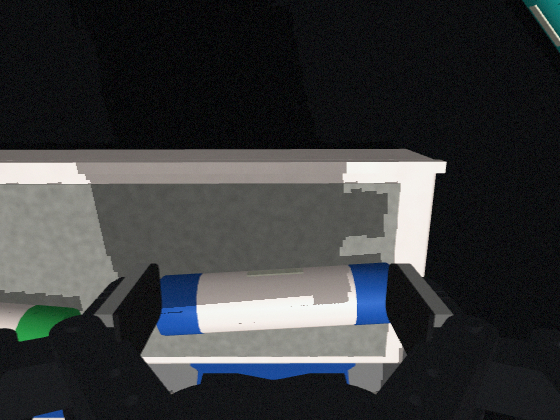

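View pics/sd4.png

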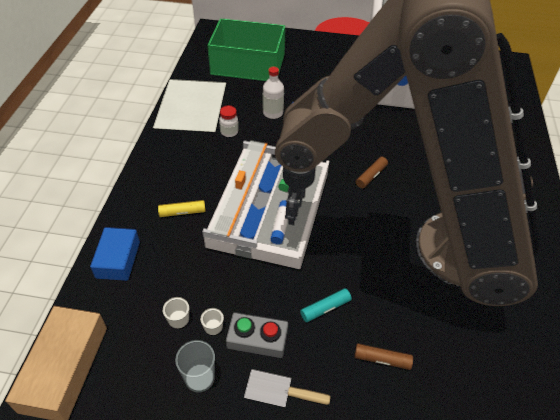

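The wrist view shows the blue tube between the finger columns at rows 265-335. The side view shows the guard fully back with both blue cradles uncovered. Backing off 14 mm, then descending.

```bash
python3 -m inch '[[[0,0,-0.007,0,0,0],[0,0,-0.007,0,0,0],[0,0,0,0,0,0],[0.012,0,0,0,0,0],[0.012,0,0,0,0,0],[0.012,0,0,0,0,0],[0.012,0,0,0,0,0],[0.012,0,0,0,0,0],[0.008,0,0,0,0,0],[0,0,0,0,0,0]]]';python3 sp.py
python3 - <<'E'
from h import *
snap("wrist","w5")
E
```

```text
time: 9.03
ee_pos: [0.4357, 0.0634, 0.0247]
orientation: [0.072, 1.572, -0.072]
contact_force: [-0.5, -0.1, -0.7]
width: 0.0853
t 9.03 station xy mm [-128.    85.9] z 24.7 F [-0.5 -0.1 -0.7] w 0.0853
```

View pics/w5.png

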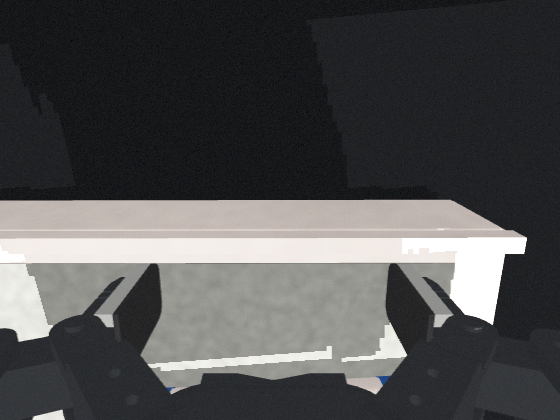

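```bash
python3 -m inch '[[[0,0,0.004,0,0,0],[0,0,0.004,0,0,0],[0,0,0.004,0,0,0],[0,0,0.004,0,0,0],[0,0,0.004,0,0,0],[0,0,0.004,0,0,0],[0,0,0.004,0,0,0],[0,0,0.004,0,0,0],[0,0,0.004,0,0,0],[0,0,0.004,0,0,0]]]';python3 sp.py;python3 -m inch '[[[0,0,0.004,0,0,0],[0,0,0.004,0,0,0],[0,0,0.004,0,0,0],[0,0,0.004,0,0,0],[0,0,0.004,0,0,0],[0,0,0.004,0,0,0],[0,0,0.003,0,0,0],[0,0,0.003,0,0,0],[0,0,0.003,0,0,0],[0,0,0.003,0,0,0]]]';python3 sp.py
python3 - <<'E'
from h import *
snap("wrist","w6");c,p,d=snap("side","sd6");cv2.imwrite("pics/sd6c.png",cv2.resize(p[130:275,195:345],None,fx=4,fy=4))
E
```

```text
time: 9.92
ee_pos: [0.4766, 0.0597, 0.0259]
orientation: [0.072, 1.57, -0.072]
contact_force: [-1.4, -0.5, 0.9]
width: 0.0859
t 9.92 station xy mm [-86.9  86. ] z 25.9 F [-1.4 -0.5  0.9] w 0.0859
time: 10.75
ee_pos: [0.5122, 0.0564, 0.0259]
orientation: [0.072, 1.57, -0.072]
contact_force: [1.0, 0.1, -0.9]
width: 0.0857
t 10.75 station xy mm [-51.1  86. ] z 25.9 F [ 1.   0.1 -0.9] w 0.0857
```

View pics/sd6c.png

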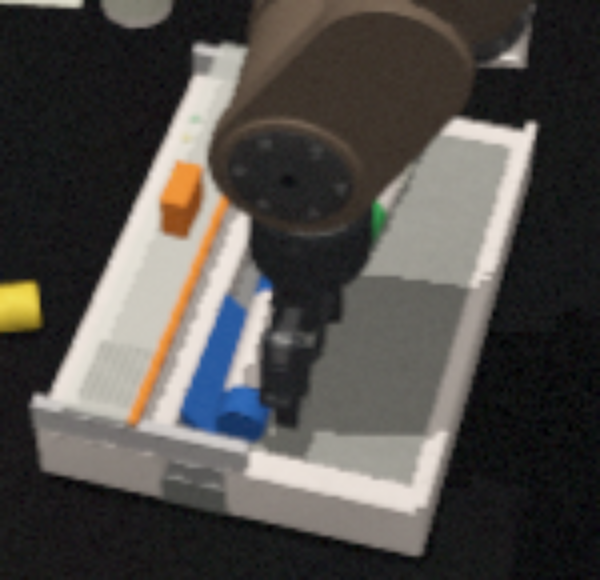

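View pics/w6.png

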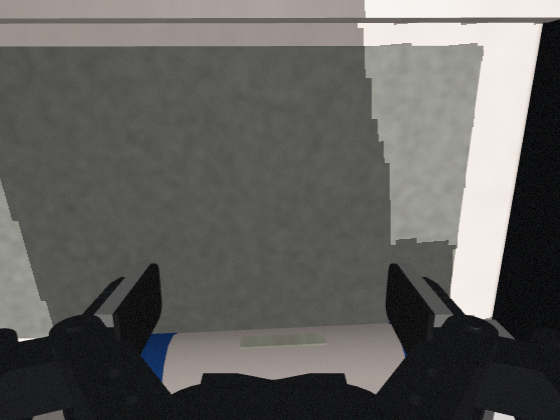

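```bash
python3 -m inch '[[[0,0,0.002,0,0,0],[0,0,0.002,0,0,0],[0,0,0.002,0,0,0],[0,0,0.002,0,0,0],[0,0,0,0,0,0]]]';python3 sp.py
python3 -m inch '[[[0,0,-0.010,0,0,0],[-0.015,0,-0.015,0,0,0],[-0.025,0,-0.015,0,0,0],[-0.03,-0.01,-0.01,0,0,0],[-0.02,-0.02,-0.01,0,0,0],[0,-0.03,-0.003,0,0,0],[0,-0.03,0,0,0,0],[0,-0.03,0,0,0,0],[0,-0.03,0,0,0,0],[0,-0.025,0,0,0,0]]]';python3 -m inch '[[[0,0,0,0,0,0],[0,0,0,0,0,0]]]';python3 sp.py
python3 - <<'E'
from h import *
snap("wrist","w7");c,p,d=snap("side","sd7");cv2.imwrite("pics/sd7c.png",cv2.resize(p[130:275,195:345],None,fx=4,fy=4))
E
python3 w.py w7
```

```text
time: 11.27
ee_pos: [0.5204, 0.0556, 0.0259]
orientation: [0.072, 1.569, -0.072]
contact_force: [-0.3, 1.4, 0.6]
width: 0.0854
t 11.27 station xy mm [-42.9  86.1] z 25.9 F [-0.3  1.4  0.6] w 0.0854
time: 12.1
ee_pos: [0.44, -0.1141, 0.1159]
orientation: [0.072, 1.57, -0.072]
contact_force: [0.8, 0.5, -0.2]
width: 0.0856
time: 12.27
ee_pos: [0.4403, -0.1133, 0.1157]
orientation: [0.074, 1.57, -0.074]
contact_force: [0.1, 0.8, 0.3]
width: 0.0849
t 12.27 station xy mm [-107.1  -89.6] z 115.7 F [0.1 0.8 0.3] w 0.0849
green [161, 266, 44, 57, 1961] ray [ 0.4742 -0.1689] depth pt [ 0.4739 -0.1694  0.0898]
green [338, 280, 40, 56, 1903] ray [ 0.4927 -0.0692] depth pt [ 0.4927 -0.0688  0.0899]
blue [205, 336, 151, 49, 5555] ray [ 0.5206 -0.1162] depth pt [ 0.5539 -0.1183  0.0488]
blue [510, 336, 20, 4, 74] ray [0.5213 0.0256] depth pt [0.5439 0.0472 0.0598]
```

View pics/sd7c.png

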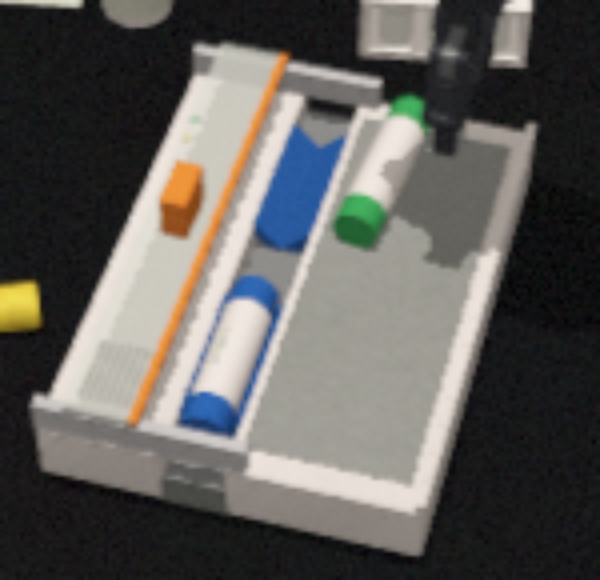

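View pics/w7.png

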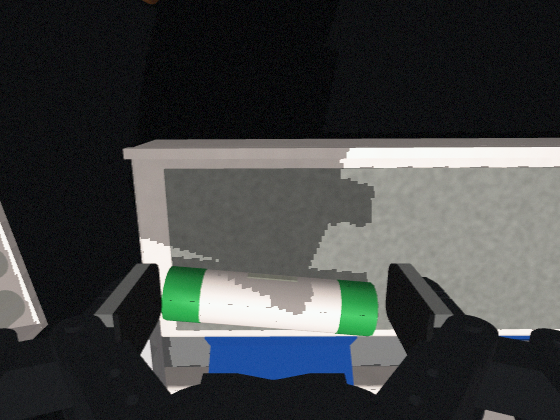

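The side view shows the blue tube lying in its left cradle and the guard still back. The green tube is at station (-64, -91) mm, skewed -5°. I'll push it with a slight opposite yaw so it drifts back towards y = -85, and straighten towards the end.

```bash
python3 -m inch '[[[0,0,-0.005,-0.05,0,0],[0.01,0,0,-0.05,0,0],[0.015,0,0,0,0,0],[0.015,0,0,0,0,0],[0.015,0,0,0,0,0],[0.015,0,0,0,0,0],[0.012,0,0,0,0,0],[0.008,0,0,0,0,0],[0,0,0,0,0,0]]]';python3 sp.py
python3 -m inch '[[[0,0,0.004,0,0,0],[0,0,0.004,0,0,0],[0,0,0.004,0,0,0],[0,0,0.004,0,0,0],[0,0,0.004,0,0,0],[0,0,0.004,0,0,0],[0,0,0.004,0,0,0],[0,0,0.004,0,0,0],[0,0,0.003,0,0,0],[0,0,0,0,0,0]]]';python3 sp.py
python3 - <<'E'
from h import *
c,p,d=snap("side","sd8");cv2.imwrite("pics/sd8c.png",cv2.resize(p[130:275,195:345],None,fx=4,fy=4))
E
```

```text
time: 13.12
ee_pos: [0.4356, -0.1112, 0.0247]
orientation: [-0.007, 1.573, 0.008]
contact_force: [-0.6, 0.5, 0.0]
width: 0.0854
t 13.12 station xy mm [-111.9  -87.9] z 24.7 F [-0.6  0.5  0. ] w 0.0854
time: 13.95
ee_pos: [0.4719, -0.1121, 0.0259]
orientation: [-0.007, 1.57, 0.006]
contact_force: [-0.5, 0.2, 1.3]
width: 0.0852
t 13.95 station xy mm [-75.8 -85.5] z 25.9 F [-0.5  0.2  1.3] w 0.0852
```

View pics/sd8c.png

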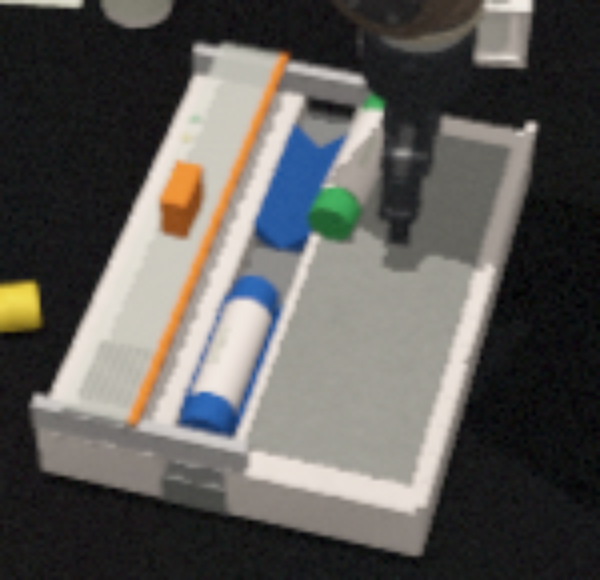

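```bash
python3 -m inch '[[[0,0,0.004,0,0,0],[0,0,0.004,0,0,0],[0,0,0.003,0,0,0],[0,0,0.003,0,0,0],[0,0,0.003,0.02,0,0],[0,0,0.003,0.02,0,0],[0,0,0.003,0.02,0,0],[0,0,0.002,0.02,0,0],[0,0,0.002,0.02,0,0],[0,0,0,0,0,0]]]';python3 sp.py
python3 - <<'E'
from h import *
c,p,d=snap("side","sd9");cv2.imwrite("pics/sd9c.png",cv2.resize(p[130:275,195:345],None,fx=4,fy=4))
E
```

```text
time: 14.83
ee_pos: [0.4986, -0.1123, 0.0259]
orientation: [0.074, 1.569, -0.074]
contact_force: [-0.0, -0.1, 0.0]
width: 0.0851
t 14.83 station xy mm [-49.1 -83.2] z 25.9 F [-0.  -0.1  0. ] w 0.0851
```

View pics/sd9c.png

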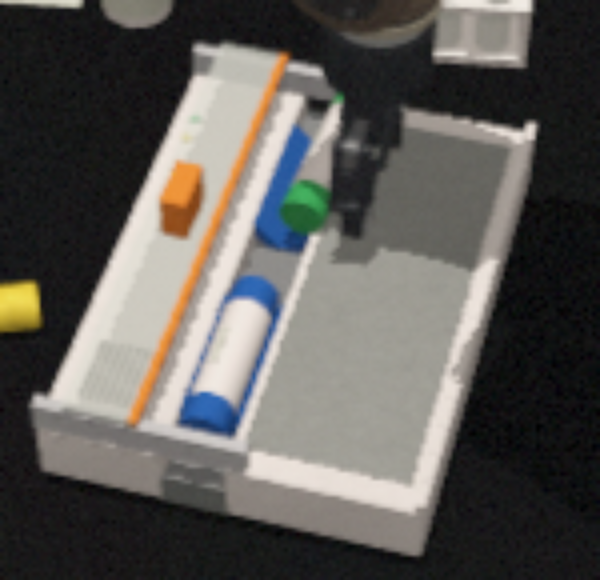

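```bash
python3 -m inch '[[[0,0,0.002,0,0,0],[0,0,0.002,0,0,0],[0,0,0.002,0,0,0],[0,0,0.002,0,0,0],[0,0,0,0,0,0],[0,0,0,0,0,0]]]';python3 sp.py
python3 - <<'E'
from h import *
c,p,d=snap("side","sd10");cv2.imwrite("pics/sd10c.png",cv2.resize(p[130:275,195:345],None,fx=4,fy=4))
E
```

```text
time: 15.38
ee_pos: [0.5062, -0.113, 0.0258]
orientation: [0.072, 1.57, -0.072]
contact_force: [1.0, 1.1, 0.7]
width: 0.085
t 15.38 station xy mm [-41.5 -83.2] z 25.8 F [1.  1.1 0.7] w 0.085
```

View pics/sd10c.png

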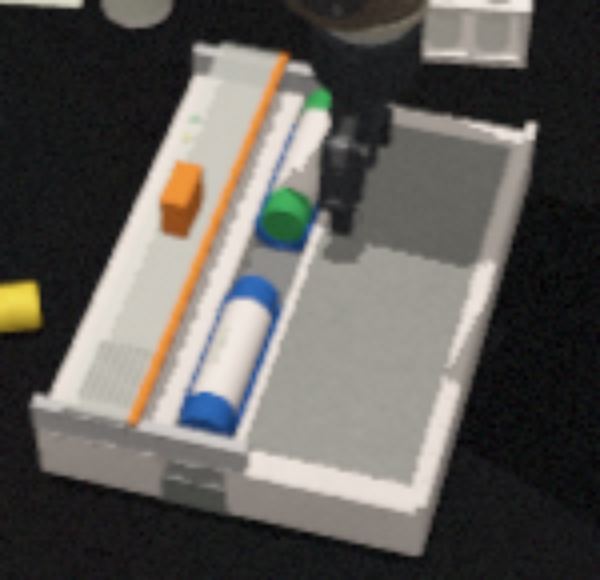

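```bash
python3 -m inch '[[[0,0,-0.010,0,0,0],[-0.020,0,-0.015,0,0,0],[-0.035,0,-0.015,0,0,0],[-0.035,0.02,-0.01,0,0,0],[-0.035,0.03,0,0,0,0],[-0.035,0.03,0,0,0,0],[0,0,0,0,0,0],[0,0,0,0,0,0]]]' -1;python3 sp.py
python3 - <<'E'
from h import *
snap("wrist","w11");snap("scene","s11");c,p,d=snap("side","sd11");cv2.imwrite("pics/sd11c.png",cv2.resize(p[130:275,195:345],None,fx=4,fy=4))
E
sed -i 's/\.090,"green"/.0755,"green"/;s/\.090,"blue"/.0755,"blue"/' w.py; python3 w.py w11
python3 - <<'E'
from sp import *
from h import *
for f,(u0,v0,u1,v1) in (("w11",(0,0,560,420)),("s11",(190,160,330,280)),("sd11",(200,135,335,270))):
    c,p,d=load(f);X=cloud(c,d)
    z=X[...,2];S=np.stack([(X[...,:2]-O)@ex,(X[...,:2]-O)@ey],-1);m=np.zeros(z.shape,bool);m[v0:v1,u0:u1]=1
    for n,y in(("L",85),("R",-85)):
        q=m&(abs(S[...,0])<.025)&(abs(S[...,1]*1e3-y)<70)&(z>.066)&(z<.1)
        if q.sum()>5:print(f,n,q.sum(),"z95",np.percentile(z[q],[50,90,97]).round(4),"y ext",(np.percentile(S[...,1][q],[1,99])*1e3).round(1),"x med",(np.median(S[...,0][q])*1e3).round(1))
E
```

```text
time: 16.1
ee_pos: [0.463, -0.0336, 0.1805]
orientation: [0.07, 1.566, -0.071]
contact_force: [-0.3, 0.2, -0.8]
width: 0.0004
t 16.1 station xy mm [-91.9  -8.2] z 180.5 F [-0.3  0.2 -0.8] w 0.0004
orange [480, 349, 22, 11, 167] ray [0.6071 0.1302] depth pt [0.6069 0.1306 0.0885]
orange [268, 353, 12, 7, 79] ray [ 0.5941 -0.0452] depth pt [ 0.5933 -0.0446  0.0895]
orange [267, 371, 14, 8, 106] ray [ 0.6117 -0.0466] depth pt [ 0.6056 -0.0461  0.0958]
green [86, 278, 32, 39, 992] ray [ 0.5362 -0.1795] depth pt [ 0.5358 -0.1801  0.0762]
green [215, 278, 20, 31, 441] ray [ 0.5391 -0.0809] depth pt [ 0.5397 -0.082   0.0729]
blue [120, 273, 116, 5, 577] ray [ 0.5224 -0.1147] depth pt [ 0.5305 -0.12    0.0587]
blue [316, 273, 159, 45, 2593] ray [0.5512 0.0575] depth pt [0.553  0.0641 0.0723]
w11 L 4405 z95 [0.0761 0.079  0.0795] y ext [ 30.7 152.3] x med -7.4
w11 R 3822 z95 [0.0759 0.0788 0.0793] y ext [-154.2  -43.3] x med -7.1
s11 L 451 z95 [0.0757 0.079  0.0802] y ext [ 28.5 152.4] x med 5.5
s11 R 338 z95 [0.0759 0.0791 0.0804] y ext [-153.   -33.7] x med 5.9
sd11 L 442 z95 [0.0746 0.0785 0.0798] y ext [ 30.3 154. ] x med -4.7
sd11 R 347 z95 [0.0747 0.0786 0.0807] y ext [-154.1  -31.4] x med -4.9
```

View pics/w11.png

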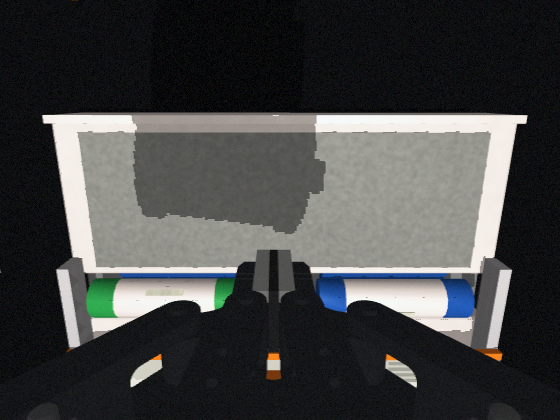

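View pics/sd11c.png

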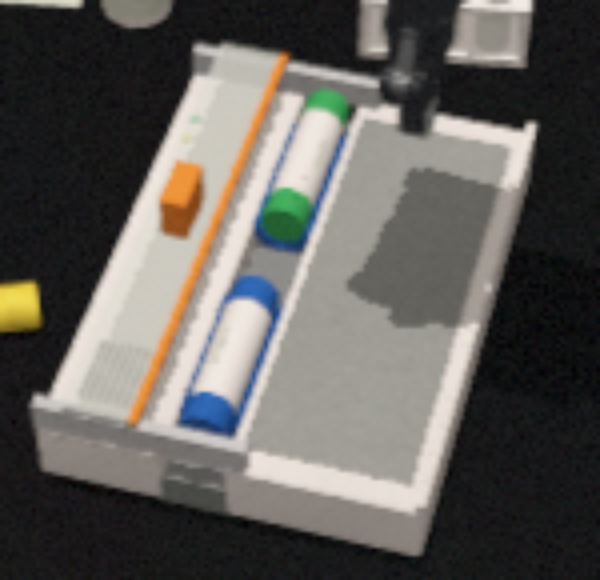

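Both tubes are cradled: tops read 79 mm in all three views (expected 78.6), spanning y = -154…-32 and 29…153. The guard is still back. Next I'll go over and behind the knob.

```bash
python3 -m inch '[[[0,0.001,0.022,0,0,0],[0,0.001,0.022,0,0,0],[0,0.001,0.022,0,0,0],[0,0.001,0.022,0,0,0],[0,0.001,0.022,0,0,0],[0,0.001,0.022,0,0,0],[0,0.001,0.022,0,0,0],[0,0.001,0.022,0,0,0],[0,0,0.012,0,0,0],[0,0,0,0,0,0]]]';python3 -m inch '[[[0.015,0,0,0,0,0],[0.015,0,0,0,0,0],[0.010,0,0,0,0,0],[0,0,0,0,0,0]]]';python3 sp.py
python3 - <<'E'
from h import *
snap("wrist","w12")
E
```

```text
time: 17.08
ee_pos: [0.6522, -0.0451, 0.1766]
orientation: [0.073, 1.572, -0.073]
contact_force: [-0.0, -1.0, 0.7]
width: -0.0001
time: 17.42
ee_pos: [0.6493, -0.0442, 0.1361]
orientation: [0.073, 1.575, -0.072]
contact_force: [-0.8, -1.4, 0.4]
width: -0.0001
t 17.42 station xy mm [94.6 -1.5] z 136.1 F [-0.8 -1.4  0.4] w -0.0001
```

View pics/w12.png

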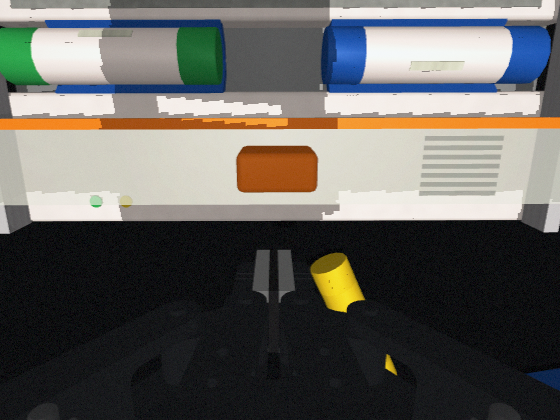

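The knob is at (277,170), clear ahead of the finger at (273,270), and the tubes sit in their blue cradles. I'll descend and pull the guard shut.

```bash
python3 -m inch '[[[0.015,0,0,0,0,0],[0.015,0,0,0,0,0],[0.015,0,0,0,0,0],[0.015,0,0,0,0,0],[0,0,0,0,0,0],[0,0,-0.005,0,0,0],[0,0,-0.005,0,0,0],[0,0,-0.006,0,0,0],[0,0,-0.006,0,0,0],[0,0,-0.006,0,0,0]]]';python3 sp.py; python3 -m inch '[[[0,0,-0.006,0,0,0],[0,0,-0.006,0,0,0],[0,0,-0.006,0,0,0],[0,0,-0.006,0,0,0],[0,0,-0.006,0,0,0],[0,0,-0.006,0,0,0],[0,0,-0.004,0,0,0],[0,0,0,0,0,0]]]';python3 sp.py
```

```text
time: 18.3
ee_pos: [0.6233, -0.0413, 0.0803]
orientation: [0.072, 1.567, -0.072]
contact_force: [3.0, -0.4, 1.7]
width: 0.0
t 18.3 station xy mm [68.5 -1. ] z 80.3 F [ 3.  -0.4  1.7] w 0.0
time: 18.97
ee_pos: [0.5822, -0.0374, 0.079]
orientation: [0.072, 1.571, -0.072]
contact_force: [0.6, 0.3, -0.0]
width: 0.0001
t 18.97 station xy mm [27.2 -0.9] z 79.0 F [ 0.6  0.3 -0. ] w 0.0001
```

```bash
python3 -m inch '[[[0,0,-0.002,0,0,0],[0,0,-0.002,0,0,0],[0,0,-0.001,0,0,0],[0,0,-0.001,0,0,0]]]';python3 sp.py; python3 -m inch '[[[0,0,-0.001,0,0,0],[0,0,-0.001,0,0,0]]]';python3 sp.py
```

```text
time: 19.3
ee_pos: [0.5774, -0.037, 0.079]
orientation: [0.072, 1.57, -0.072]
contact_force: [2.0, -0.3, -0.6]
width: -0.0001
t 19.3 station xy mm [22.4 -0.9] z 79.0 F [ 2.  -0.3 -0.6] w -0.0001
time: 19.47
ee_pos: [0.5774, -0.037, 0.0792]
orientation: [0.072, 1.565, -0.072]
contact_force: [16.4, 0.7, -9.7]
width: -0.0001
t 19.47 station xy mm [22.4 -0.9] z 79.2 F [16.4  0.7 -9.7] w -0.0001
```

Hard stop reached; the stroke between the two stops measured 60 mm. Backing off, lifting, and checking.

```bash
python3 -m inch '[[[0,0,0.005,0,0,0],[0,0,0.012,0,0,0],[-0.02,0,0.002,0,0,0],[-0.03,0,0,0,0,0],[-0.03,0,0,0,0,0],[-0.03,0,0,0,0,0],[0,0.03,-0.006,0,0,0],[0,0.035,-0.01,0,0,0],[0,0.035,-0.01,0,0,0],[0,0.035,-0.01,0,0,0]]]';python3 -m inch '[[[0,0.035,-0.01,0,0,0],[0,0.035,-0.01,0,0,0],[0,0.035,-0.01,0,0,0],[0,0.035,-0.01,0,0,0],[0,0.035,-0.01,0,0,0],[0,0.035,-0.01,0,0,0],[0,0.03,-0.01,0,0,0],[0,0,0,0,0,0],[0,0,0,0,0,0]]]'
python3 - <<'E'
from h import *
snap("wrist","w13");c,p,d=snap("side","sd13");cv2.imwrite("pics/sd13c.png",cv2.resize(p[130:275,195:345],None,fx=4,fy=4))
c,p,d=load("w13");h=cv2.cvtColor(p,cv2.COLOR_BGR2HSV);X=cloud(c,d)
for n,m in (("g",(h[...,0]>45)&(h[...,0]<85)&(h[...,1]>120)&(h[...,2]>40)),("r",((h[...,0]<6)|(h[...,0]>172))&(h[...,1]>140)&(h[...,2]>40))):
    m=m&(X[...,2]>.056);k,l,st,ce=cv2.connectedComponentsWithStats(m.astype(np.uint8))
    for i in range(1,k):
        if st[i,4]>100: print(n,st[i].tolist(),ce[i],ray(c,*ce[i],.0625).round(4),X[l==i].mean(0).round(4))
E
python3 sp.py
```

```text
time: 20.3
ee_pos: [0.57, 0.1003, 0.1892]
orientation: [0.073, 1.571, -0.073]
contact_force: [0.4, -0.3, 0.8]
width: 0.0004
time: 21.05
ee_pos: [0.5222, 0.3457, 0.1887]
orientation: [0.069, 1.571, -0.071]
contact_force: [0.0, -0.2, -0.4]
width: 0.0001
g [265, 167, 39, 40, 1190] [283.99411765 186.50504202] [0.5218 0.3545 0.0625] [0.5216 0.3545 0.0636]
r [258, 90, 41, 42, 1356] [278.16297935 110.43215339] [0.4627 0.3549 0.0625] [0.4628 0.3549 0.0631]
t 21.15 station xy mm [-66.9 373.3] z 188.9 F [-0.1  0.5  0.2] w -0.0001
```

View pics/w13.png

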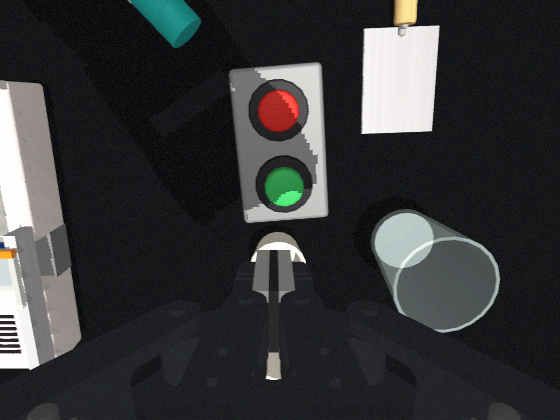

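View pics/sd13c.png

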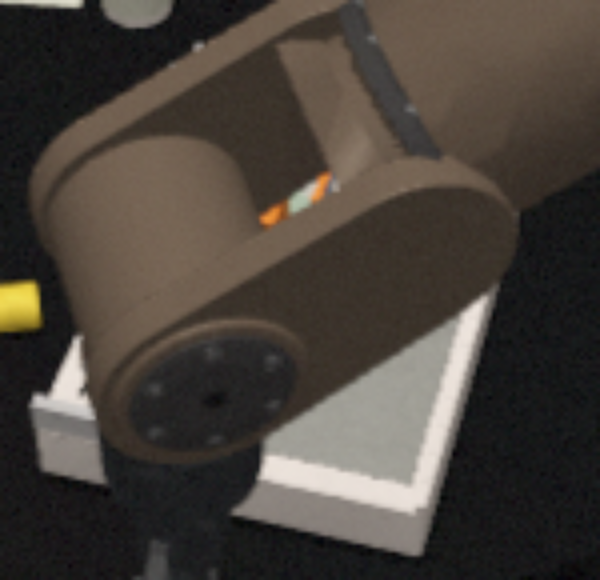

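```bash
python3 - <<'E'
from h import *
c,p,d=load("w13");print("beaker rim left/top",ray(c,393,285,.1),ray(c,445,237,.1),ray(c,498,285,.1))
E
python3 t.py .5218 .3545 .039 | tail -1
python3 -m inch '[[[0.015,0.0045,0,0,0,0],[0.018,0.0045,0,0,0,0],[0.018,0,0,0,0,0],[0.018,0,0,0,0,0],[0.018,0,0,0,0,0],[0.018,0,0,0,0,0],[0.015,0,0,0,0,0],[0.01,0,0,0,0,0],[0,0,0,0,0,0],[0,0,0,0,0,0]]]';python3 sp.py;python3 t.py .5218 .3545 .032 | tail -1
python3 - <<'E'
from h import *
c,p,d=snap("scene","s14");cv2.imwrite("pics/s14c.png",cv2.resize(p[220:400,260:460],None,fx=3,fy=3))
E
```

```text
beaker rim left/top [0.59591699 0.42935926 0.1       ] [0.56089609 0.46697702 0.1       ] [0.60290922 0.50774168 0.1       ]
shift in current tool [ 0.1499  0.0105 -0.0021]  in goal tool [ 0.1499  0.0104 -0.0022]
time: 21.98
ee_pos: [0.5244, 0.3528, 0.0593]
orientation: [0.073, 1.57, -0.073]
contact_force: [0.1, 0.5, -0.1]
width: -0.0002
t 21.98 station xy mm [-66.4 382.3] z 59.3 F [ 0.1  0.5 -0.1] w -0.0002
shift in current tool [ 0.0273  0.0015 -0.0027]  in goal tool [ 0.0273  0.0015 -0.0027]
```

View pics/s14c.png

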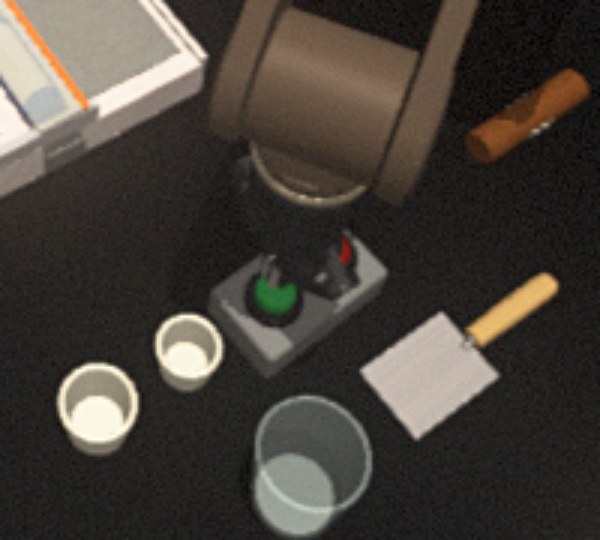

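```bash
python3 - <<'E'
from h import *
c,p,d=load("s14");X=cloud(c,d)
for v in range(298,320,3): print(v,[(u,X[v,u].round(3).tolist()) for u in (346,350,354,362,366,370,374)])
E
```

```text
298 [(346, [0.541, 0.339, 0.152]), (350, [0.536, 0.345, 0.156]), (354, [0.557, 0.369, 0.218]), (362, [0.547, 0.38, 0.224]), (366, [0.541, 0.386, 0.226]), (370, [0.532, 0.388, 0.219]), (374, [0.442, 0.349, 0.051])]
301 [(346, [0.535, 0.336, 0.127]), (350, [0.536, 0.347, 0.144]), (354, [0.546, 0.364, 0.184]), (362, [0.538, 0.377, 0.195]), (366, [0.537, 0.385, 0.207]), (370, [0.528, 0.388, 0.2]), (374, [0.454, 0.358, 0.064])]
304 [(346, [0.487, 0.304, 0.0]), (350, [0.535, 0.348, 0.131]), (354, [0.544, 0.365, 0.169]), (362, [0.539, 0.38, 0.187]), (366, [0.538, 0.388, 0.199]), (370, [0.528, 0.391, 0.191]), (374, [0.457, 0.362, 0.059])]
307 [(346, [0.509, 0.322, 0.039]), (350, [0.536, 0.351, 0.121]), (354, [0.544, 0.366, 0.156]), (362, [0.524, 0.373, 0.142]), (366, [0.537, 0.39, 0.187]), (370, [0.531, 0.395, 0.188]), (374, [0.463, 0.368, 0.059])]
310 [(346, [0.519, 0.331, 0.05]), (350, [0.537, 0.354, 0.113]), (354, [0.537, 0.364, 0.13]), (362, [0.528, 0.378, 0.141]), (366, [0.533, 0.39, 0.168]), (370, [0.532, 0.398, 0.18]), (374, [0.527, 0.403, 0.183])]
313 [(346, [0.53, 0.341, 0.065]), (350, [0.537, 0.356, 0.101]), (354, [0.532, 0.363, 0.107]), (362, [0.542, 0.388, 0.161]), (366, [0.539, 0.395, 0.169]), (370, [0.535, 0.401, 0.176]), (374, [0.531, 0.408, 0.181])]
316 [(346, [0.535, 0.346, 0.064]), (350, [0.525, 0.351, 0.06]), (354, [0.519, 0.357, 0.063]), (362, [0.541, 0.39, 0.149]), (366, [0.542, 0.399, 0.165]), (370, [0.542, 0.407, 0.18]), (374, [0.533, 0.411, 0.175])]
319 [(346, [0.538, 0.35, 0.059]), (350, [0.532, 0.357, 0.064]), (354, [0.524, 0.363, 0.062]), (362, [0.499, 0.368, 0.04]), (366, [0.491, 0.374, 0.039]), (370, [0.543, 0.41, 0.174]), (374, [0.475, 0.385, 0.038])]
```

The dark shape is a gripper knuckle at z ≥ 0.14, well clear. Pressing now.

```bash
python3 -m inch '[[[0.008,0.0015,-0.002,0,0,0],[0.008,0,0,0,0,0],[0.006,0,0,0,0,0],[0.003,0,0,0,0,0],[0.002,0,0,0,0,0]]]';python3 sp.py;python3 -m inch '[[[0.002,0,0,0,0,0],[0.002,0,0,0,0,0],[0.0015,0,0,0,0,0]]]';python3 sp.py
```

```text
time: 22.45
ee_pos: [0.5219, 0.3552, 0.0317]
orientation: [0.072, 1.57, -0.072]
contact_force: [-2.0, -0.5, 3.7]
width: -0.0001
t 22.45 station xy mm [-69.1 384.5] z 31.7 F [-2.  -0.5  3.7] w -0.0001
time: 22.7
ee_pos: [0.5222, 0.3554, 0.0298]
orientation: [0.072, 1.569, -0.071]
contact_force: [-14.6, -6.8, 47.6]
width: -0.0
t 22.7 station xy mm [-68.9 384.7] z 29.8 F [-14.6  -6.8  47.6] w -0.0
```

```bash
python3 -m inch '[[[-0.001,0,0,0,0,0],[0,0,0,0,0,0]]]';python3 sp.py; python3 - <<'E'
from h import *
c,p,d=snap("side","sd15");cv2.imwrite("pics/sd15c.png",cv2.resize(p[280:380,200:320],None,fx=5,fy=5))
X=cloud(c,d);h=cv2.cvtColor(p,cv2.COLOR_BGR2HSV);m=(h[...,0]>45)&(h[...,0]<85)&(h[...,1]>120)&(h[...,2]>30);m[:300]=0;m[360:]=0;m[:,:220]=0;m[:,290:]=0
print(m.sum(),np.percentile(X[m][:,2],[10,50,90]))
E
```

```text
time: 22.87
ee_pos: [0.5221, 0.3554, 0.0302]
orientation: [0.072, 1.569, -0.071]
contact_force: [-9.6, -5.0, 26.9]
width: -0.0001
t 22.87 station xy mm [-69.  384.6] z 30.2 F [-9.6 -5.  26.9] w -0.0001
29 [0.05196185 0.05510528 0.06538796]
```

View pics/sd15c.png

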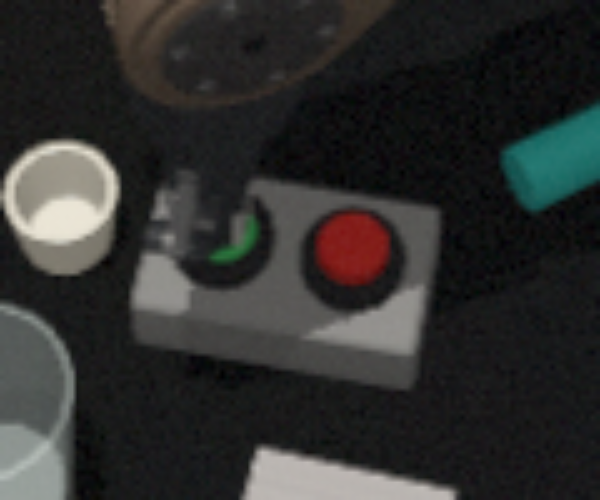

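Green reads z ≈ 55 mm, against 63 mm when up, so it's pressed right down, and red is untouched. Releasing and doing the final checks.

```bash
python3 -m inch '[[[-0.01,0,0,0,0,0],[-0.03,0,0,0,0,0],[-0.035,0,0,0,0,0],[-0.035,0,0,0,0,0],[-0.035,0.02,-0.01,0,0,0],[-0.02,0.03,-0.02,0,0,0],[0,0.03,-0.02,0,0,0],[0,0.03,-0.02,0,0,0],[0,0,0,0,0,0]]]';python3 sp.py
python3 - <<'E'
from h import *
from sp import *
c,p,d=snap("side","sd16");c,p2,d2=snap("scene","s16")
cv2.imwrite("pics/f16.png",np.hstack([cv2.resize(p,(400,300)),cv2.resize(p2,(400,300))]))
cv2.imwrite("pics/f16c.png",cv2.resize(p2[140:300,170:350],None,fx=4,fy=3.7))
X=cloud(c,d2);h=cv2.cvtColor(p2,cv2.COLOR_BGR2HSV);o=(h[...,0]>3)&(h[...,0]<18)&(h[...,1]>150)&(X[...,2]>.117)&(X[...,2]<.127);o[:160]=0;o[290:]=0
print(o.sum(),X[o].mean(0).round(4),(sta(X[o].mean(0))*1e3).round(1))
E
```

```text
time: 23.67
ee_pos: [0.4596, 0.4756, 0.1932]
orientation: [0.071, 1.569, -0.068]
contact_force: [-0.2, -0.7, 0.2]
width: 0.0002
t 23.67 station xy mm [-142.3  498.6] z 193.2 F [-0.2 -0.7  0.2] w 0.0002
85 [ 0.5593 -0.0318  0.1223] [3.8 2.6]
```

View pics/f16.png

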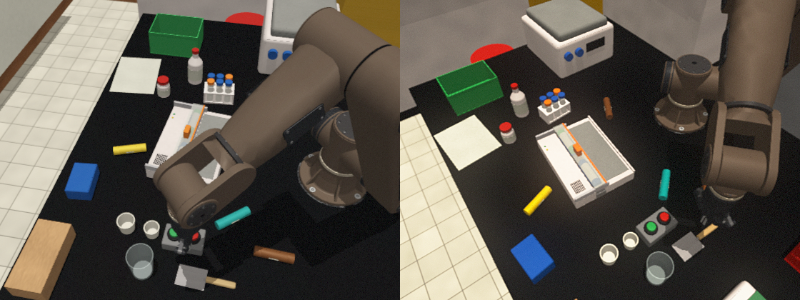

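View pics/f16c.png

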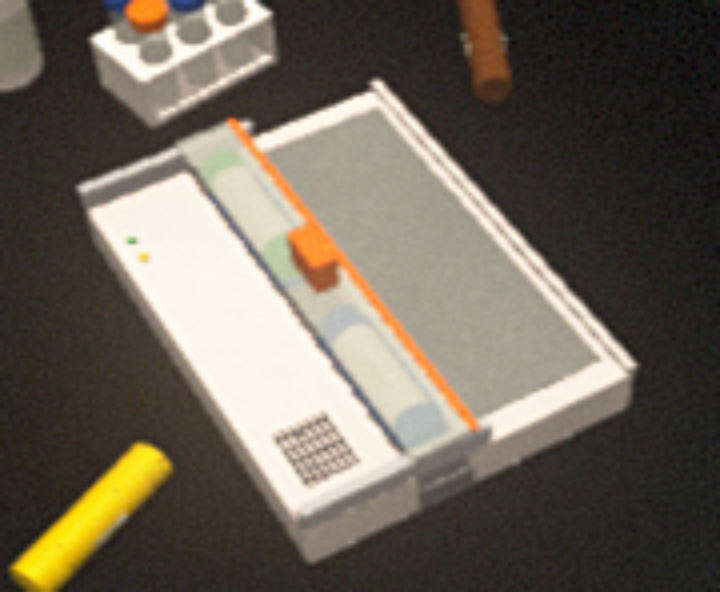

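The guard is shut: the scene camera reads the knob at 3.8 mm, with the same ~3 mm bias it showed earlier, and the travel between stops was 60 mm. Both tubes show beneath the guard and the rest of the bench is unchanged. Handing in.

```bash
python3 -c "
from bench import env
print(env.finish_job())"
```

```text
the job is handed in; nothing more can be done
None
```

The job is handed in at about 24 s. I pushed the guard back to its stop, rolled the blue tube and then the green one into their cradles, slid the guard shut, and pressed the green button all the way down.

**Checks that passed:**
- **Tubes:** both tops read 79 mm in all three views, against 78.6 mm expected for a cradled tube.
- **Guard:** the two stops were 60 mm apart, and both tubes show under the shut guard.
- **Button:** green read about 55 mm when pressed, against 63 mm when up. The pictures show red untouched, and nothing else on the bench looks moved.

**Checks that disagreed or failed:**
- **Fingertips:** they end about 31 mm short of the reported TCP when shut. My first pass at the knob therefore went over it without touching anything; I measured the offset and allowed for it afterwards.
- **Tube position:** both tubes lie about 6–7 mm outward of their cradle centres along the groove, though each still spans its whole cradle. I had yawed the gripper to bring the green one nearer the centre, but it did not move it inward.
- **Scene camera:** it put the shut knob at 3.8 mm instead of 0. I took that as the roughly 3 mm bias it had shown earlier.
- **Press force:** it peaked at 47.6 N at the wrist, with the fingertips on the bottomed green button. That is under the 120 N wrist limit, and I took the 40 N limit to cover only the arm and gripper body.

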